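# Load the test reader and hold the cassette in

### The arm

A 6-joint arm with a two-finger parallel gripper is mounted at the origin on a cart in front of the work surface, level with it; the furniture and walls round the work are solid. World frame = base frame: x ahead of the robot, y to its left, z up, the work surface at z = 0. Lengths are in mm, angles in degrees, forces in N, time in s.
With the tool pointing down it reaches from about 325 to 875 mm from the base axis. Payload 4.4 kg.
Tool frame: the origin (TCP) lies on the front face of the gripper's body, between the roots of the fingers; the fingertips stand 73 mm ahead of it and the grasp point (between the pads) lies tcp_to_grasp ahead of it (tcp_to_grasp is the distance from the TCP to the grasp point, in mm); z points along the fingers, y is the line along which they close (so a half turn about z gives the same grasp; the last joint's range is limited). The gripper opens to 85 mm and grips with 20 to 120 N. Pads are 22 mm wide; open, the fingers measure 114 mm over their backs; the gripper's body (76 mm by 85 mm) begins 54 mm behind the grasp point. The pads swing forward as they close: fully open they stand 13 mm farther back than shut.
Start: joints at [64.773, 11.837, 88.321, -0, 79.842, -8.623], TCP at [164.322, 551.023, 303.882] pointing down, gripper open.
Joint ranges: [-156.59, 156.59], [-49.26, 127.26], [12.9, 141.05], [-63.56, 243.56], [4.71, 150.69], [-161.64, 161.64]. Speed limits (degrees/s): [159.86, 159.86, 180, 180, 180, 180].

### API

Orientations are given as a 3x3 rotation matrix whose columns are the frame's x, y, z axes.
In Python, from cell import * gives the robot as it stands.
- The arm moves only by the shell command python3 -m jog 'ROWS' [OPENING] [FORCE]. ROWS is JSON, a list of rows, each an object with "travel": the shift along the world's x, y, z in mm, a list of three; "spin": the turn about the world's z in degrees. A call has 1 to 8 rows; each row is the pose to reach, as a shift and turn from the pose commanded when the call began; what a row does not reach only later rows make up. A row lasts 1/10 s, in which the tool goes at most 50 mm and 8.59 degrees, less where a joint would pass 70% of its speed; a pose out of reach is approached as far as the arm can. A call with a gripper value outside its range is refused whole. OPENING is the opening, from 0 (shut) to 1 (fully open), set as the call begins (- or left out, the last holds). The fingers move at their own pace and stop on an object; FORCE is the grip in N (left out, the last holds). Time passes only in rows, so rows that repeat a pose let the fingers close. It gives the time, the measured TCP pose, the force, the opening and the grip force at its end, in the units of the state.
- read_state(): the state, without advancing time (a new reading comes with each control period).
- snapshot(name): name is "scene" or "top" or "wrist"; returns a dict with "frame" (400x640x3 uint8, red, green, blue), "range_z" (400x640 float32, mm along the optical axis (not along the pixel's ray), 0 where there is no reading), "mtx" (3x3 intrinsics, pixels), "eye" and "attitude" of the camera in the world. Camera axes: x right, y down, z forward; pixel columns grow to the right and rows downward; lengths in mm; the calibration is good to about 2 mm. A picture is of the moment at which its call begins.
- close_job(): hands the job in; it is judged then, once.
The state is a dict: "time": time; "joint_pos": joint angles; "joint_vel": joint speeds; "joint_efforts": joint torques, N m; "tcp_pos": TCP position; "tool_rot": TCP orientation; "contact_force": force on the tool from outside, world axes, zero at the start; "ft_torque": the same for the moment, N m; "opening": opening from 0.0 (shut) to 1.0 (fully open); "grasp_force": force on a finger pad.
Only numpy, scipy, OpenCV 4.12 (cv2) and the standard library are available. Lean on these libraries where they do the work, as an engineer would, in place of code of your own. Each camera call takes 0.05 s, during which the arm holds its last target. There are 200 camera calls.

### The job

Load the white desk-top reader for a measurement: take the capped sample tube that stands alone in its small grey block, stand it upright on the floor of the round well in the reader's top and let go of it. Then take the test cassette out of its stand by its thick handle, pass its flat tongue down through the narrow slot in the reader's top and press it fully home against the sprung pad inside, until the handle's shoulders rest on the reader's top. Finish while still gripping the handle and holding it down there (the spring lifts it out again if you let go); leave the other things on the desk where they are.

Things in the scene. Friction and masses are not known exactly. Their poses are not given: they have to be found in the camera images.
- reader: White desk-top reader, fixed to the desk, block 110 (x) x 200 (y) mm, flat top 87 mm above the desk, with a sloping display panel on its front (-x) side that reaches to x = -95 mm and is lower than the top. Origin: centre of the block's underside, on the desk; z up. The slot is 40 mm to +y of the origin, the round well 40 mm to -y.
- slot_mouth (a point): Centre of the slot's mouth, level with the reader's top. Slot opening 10 mm along the reader's x by 36 mm along its y (2 mm more than the tongue each way), with a 2 mm lead-in chamfer round the mouth; straight down. Axes are the reader's.
- well_floor (a point): Centre of the floor of the round well, 35 mm below the reader's top (52 mm above the desk); the well is 20.6 mm wide with a 2 mm lead-in chamfer. Axes are the reader's.
- sprung_pad (a joint): Sprung pad inside the slot, in m: 0 = up, its top 44 mm below the mouth; grows as it is pressed down, 0.014 when the cassette's shoulders rest on the reader's top, stop at 0.016. Pushes up with 3 N at 0 and 6 N at 0.014.
- cassette: Flat plastic test cassette, upright, 50 g. White tongue 8 mm thick (its x) x 34 mm wide (its y), 58 mm long from the lower end to the shoulders; above it a ribbed grey handle 12 mm thick (x) x 46 mm wide (y) x 40 mm tall. Origin: centre of the tongue's lower end; z up along it, top of the handle at z = 98 mm. Both ways round fit the slot. Mass 50 g, varies.
- shoulder (a point): Point on the cassette's middle axis at the height of the handle's shoulders (underside of the handle), 58 mm above its origin.
- cassette_stand: Grey block 50 (x) x 70 (y) x 45 mm, fixed, that holds the cassette upright in a 12 x 38 mm slot 40 mm deep (the cassette's lower end is 5 mm above the desk, its shoulders 63 mm). Origin: centre of its underside.
- sample_tube: Capped sample tube standing alone, 17 mm diameter (cap; grip it there), 86 mm tall, the cap being about the top 20 mm; 15 g, varies. Origin: centre of its lower end, z up along it.
- tube_stand: Grey block 52 x 52 x 45 mm, fixed, that holds the tube in a round hole 38 mm deep (the tube's lower end is 7 mm above the desk). Origin: centre of its underside.
- sample_cup: Screw-cap sample cup, 62 mm across, 69 mm tall, a bystander to leave alone. Origin: centre of its underside.
- dropper_bottle: Small brown dropper bottle, 36 mm across, 67 mm tall, a bystander to leave alone. Origin: centre of its underside.
- swab_box: Flat square swab carton, 51 x 51 x 9 mm, a bystander to leave alone. Origin: centre of its underside.
- thermometer: White clinical thermometer lying flat, 18 x 140 x 11 mm, a bystander to leave alone. Origin: centre of its underside.
Things that resemble listed ones, but are neither listed nor needed, are in the scene too. What is shaped like the cassette but green or orange is not meant.

How it is judged:
By the outcome, as a careful person would: the job done as asked, in the order asked, and still so for the second after the job is handed in, while the arm keeps its last pose, push and grip.
It also fails if it takes over 64 s, if anything falls off the work surface, if the arm or the gripper's body presses on something with over 40 N, if the wrist force passes 120 N, or if a joint passes its speed limit or range.

## Working session

There is one attempt and no reset: what is moved stays moved. The work goes in short steps, Python scripts to look and compute and a shell command to move; the robot and the scene stay as the last step left them, time stands still between calls to the robot, and variables do not carry over. Pictures are saved under pics/ and viewed, at most 12 in all, crops included, and the job is handed in when it is done.

```bash
mkdir -p pics; ls; python3 - <<'E'
from cell import *
import cv2,numpy as np
s=read_state();print(s)
try: print(tcp_to_grasp)
except Exception as e: print(e)
for n in ["scene","top"]:
    d=snapshot(n); np.savez(f"{n}0.npz",**d)
    cv2.imwrite(f"pics/{n}0.png",d["frame"][:,:,::-1]); print(n,d["mtx"],d["eye"],d["attitude"])
E
```

```text
pics
{'time': 0.0, 'joint_pos': array([ 6.47715615e+01,  1.18831048e+01,  8.84072918e+01, -6.66802678e-04,
        7.98405733e+01, -8.62409442e+00]), 'joint_vel': array([-0.05610996,  0.0630072 , -0.00415978, -0.01366583, -0.05850282,
        0.01894533]), 'joint_efforts': array([-1.32711677e-03, -3.83025956e+01, -2.91604704e+01, -1.28820670e-04,
        1.02718154e-02, -1.16179945e-05]), 'tcp_pos': array([164.07521627, 550.4613078 , 302.71627351]), 'tool_rot': array([[-9.58301342e-01,  2.85757956e-01, -9.63933310e-04],
       [ 2.85759390e-01,  9.58299157e-01, -2.07270247e-03],
       [ 3.31445258e-04, -2.26172655e-03, -9.99997387e-01]]), 'contact_force': array([ 0.58879413,  0.37020827, -0.67479385]), 'ft_torque': array([ 0.03240334, -0.01338323, -0.0106081 ]), 'grasp_force': 0.0, 'opening': 1.0015355914959319}
53.900000000000006
scene [[432.4362173    0.         318.16051684]
 [  0.         432.4362173  199.40960069]
 [  0.           0.           1.        ]] [-120.51949305 -376.6723101   737.34712047] [[ 0.57378267 -0.51322275  0.63826002]
 [-0.81889357 -0.34650122  0.45754806]
 [-0.0136662  -0.78520017 -0.61909121]]
top [[363.50603999   0.         327.0028355 ]
 [  0.         363.50603999 193.84902944]
 [  0.           0.           1.        ]] [478.85679024 123.76821208 935.67430745] [[-0.01973951 -0.99837017  0.05354761]
 [-0.9995797   0.01856941 -0.02226186]
 [ 0.02123123 -0.05396454 -0.99831712]]
```

View pics/scene0.png

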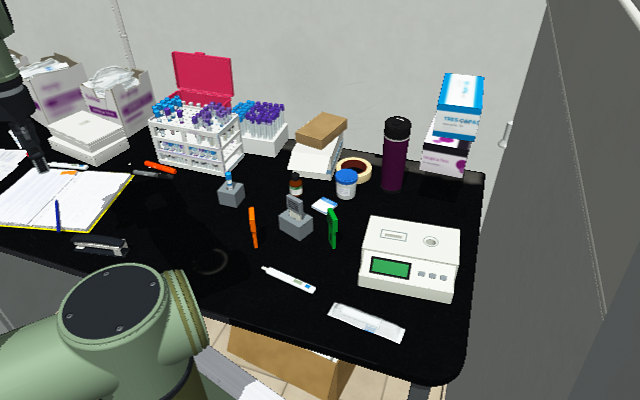

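View pics/top0.png

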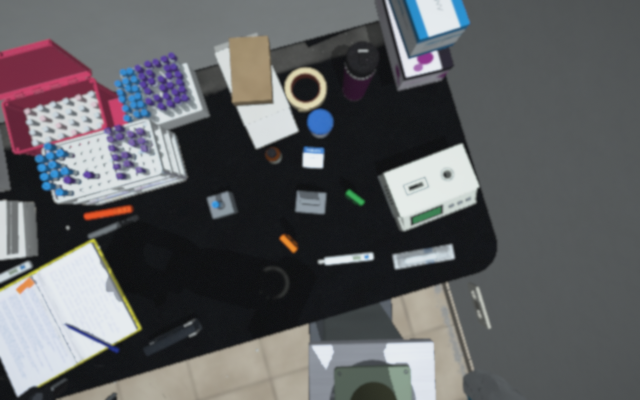

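Scene view: the tube (blue cap) stands alone in a grey block at (230,178). The grey cassette is in its stand at (295,207), and the reader is at (410,255) with its slot at (394,236) and well at (431,241). The top view shows the same things at tube (216,204), cassette (311,202), slot (415,186) and well (448,174).

Lookalikes, scene pixels:
- **For the tube:** the rack tubes at (190,110) and (262,115). I choose the lone one at (230,178).
- **For the cassette:** orange at (253,228) and green at (333,228). I choose the grey-handled one at (295,207).

```bash
cat > h.py <<'E'
import numpy as np,cv2
def cloud(d):
    K=d["mtx"];z=d["range_z"].astype(float);v,u=np.indices(z.shape)
    p=np.stack([(u-K[0,2])/K[0,0]*z,(v-K[1,2])/K[1,1]*z,z],-1)
    P=p@np.array(d["attitude"]).T+d["eye"]; P[z==0]=np.nan; return P
def onplane(d,uv,h):
    K=d["mtx"];uv=np.atleast_2d(uv).astype(float)
    r=np.c_[(uv-K[:2,2])/[K[0,0],K[1,1]],np.ones(len(uv))]@np.array(d["attitude"]).T
    return d["eye"]+r*((h-d["eye"][2])/r[:,2])[:,None]
def rect(P,box,zlo,zhi):
    u0,u1,v0,v1=box;Q=P[v0:v1,u0:u1].reshape(-1,3);Q=Q[(Q[:,2]>zlo)&(Q[:,2]<zhi)]
    r=cv2.minAreaRect(Q[:,:2].astype(np.float32)) if len(Q)>2 else None
    return len(Q),np.round(np.median(Q,0),1) if len(Q) else None,r
E
python3 - <<'E'
from h import *
T=dict(np.load("top0.npz"));S=dict(np.load("scene0.npz"))
for n,d,bx in [("top",T,dict(tube=(195,245,185,225),cas=(285,335,180,225),reader=(370,490,135,235))),("scene",S,dict(tube=(210,250,160,215),cas=(272,318,185,245),reader=(350,470,205,310)))]:
    P=cloud(d)
    for k,(lo,hi) in dict(tube=(75,105),cas=(90,115),reader=(80,95)).items(): print(n,k,rect(P,bx[k],lo,hi))
    for k in ("tube","cas"): print(n,k,"block",rect(P,bx[k],38,50))
s=S["frame"]
a=cv2.resize(s[155:250,205:345],None,fx=4,fy=4,interpolation=cv2.INTER_CUBIC)
cv2.imwrite("pics/c1.png",a[:,:,::-1])
a=cv2.resize(T["frame"][140:235,195:345],None,fx=5,fy=5,interpolation=cv2.INTER_CUBIC)
E
```

```text
top tube (51, array([505.5, 362. ,  90.4]), ((505.55926513671875, 363.31439208984375), (15.549131393432617, 13.99678897857666), 89.86134338378906))
top cas (111, array([508. , 144.4, 102. ]), ((508.413818359375, 143.3785858154297), (44.34831619262695, 12.65598201751709), 84.23014831542969))
top reader (3924, array([ 551.9, -142.5,   86.2]), ((550.3375244140625, -144.56890869140625), (117.88785552978516, 201.68649291992188), 19.839305877685547))
top tube block (387, array([504.1, 360.1,  44. ]), ((506.0190734863281, 364.07366943359375), (51.90165710449219, 53.01401901245117), 15.528676986694336))
top cas block (463, array([505.5, 143.4,  44.3]), ((508.5523986816406, 143.8010711669922), (70.03304290771484, 49.798587799072266), 84.12559509277344))
scene tube (54, array([502.9, 359.8,  88.2]), ((458.2637939453125, 286.21441650390625), (201.7590789794922, 16.880002975463867), 58.35190963745117))
scene cas (111, array([505.3, 141.7,  99.3]), ((507.9152526855469, 143.43699645996094), (46.73263168334961, 14.235318183898926), 85.85636138916016))
scene reader (3421, array([ 548.4, -147.2,   85.4]), ((552.9325561523438, -142.38478088378906), (120.38836669921875, 200.15402221679688), 19.85618782043457))
scene tube block (276, array([506.1, 365.5,  42.8]), ((538.564208984375, 408.3473815917969), (181.6046600341797, 71.71722412109375), 53.299556732177734))
scene cas block (324, array([501.1, 134.2,  43. ]), ((537.5435791015625, 181.41400146484375), (176.488525390625, 76.45712280273438), 51.890010833740234))
```

View pics/c1.png

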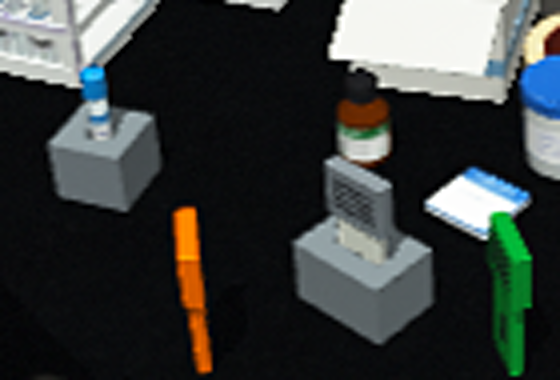

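The close crop confirms both choices: the blue-capped tube alone in its block at crop (95,100), and the grey-handled, white-tongued cassette at (362,205). Moving above the tube.

```bash
python3 -m jog '[{"travel":[43,-23,0],"spin":-6},{"travel":[86,-47,0],"spin":-13},{"travel":[129,-70,0],"spin":-20},{"travel":[172,-94,0],"spin":-27},{"travel":[215,-117,0],"spin":-34},{"travel":[258,-141,0],"spin":-40},{"travel":[300,-165,0],"spin":-47},{"travel":[341,-188,-20],"spin":-53}]' 0.5 40
python3 -m jog '[{"travel":[0,0,0],"spin":0},{"travel":[0,0,0],"spin":0},{"travel":[0,0,0],"spin":0}]'
python3 - <<'E'
from cell import *
from h import *
d=snapshot("wrist");np.savez("w1.npz",**d);cv2.imwrite("pics/w1.png",d["frame"][:,:,::-1])
print(d["mtx"],d["eye"],d["attitude"]);print(read_state()["tool_rot"])
P=cloud(d)
Q=P.reshape(-1,3);
m=(P[...,2]>70)&(P[...,2]<110)&(abs(P[...,0]-505)<35)&(abs(P[...,1]-363)<35)
print(cv2.minAreaRect(P[m][:,:2].astype(np.float32)),m.sum(),np.median(P[m],0))
E
```

```text
time: 0.9
tcp_pos: [507.6, 362.9, 287.0]
tool_rot: [[-0.344, 0.939, 0.006], [0.939, 0.344, 0.003], [0.001, 0.006, -1.0]]
contact_force: [0.6, 0.9, 0.2]
opening: 0.499
grasp_force: 0.0
time: 1.2
tcp_pos: [503.6, 364.0, 284.1]
tool_rot: [[-0.35, 0.937, -0.001], [0.937, 0.35, 0.0], [0.0, -0.001, -1.0]]
contact_force: [-0.5, -0.2, -0.0]
opening: 0.498
grasp_force: 0.0
[[278.20118082   0.         318.33667105]
 [  0.         278.20118082 199.19668206]
 [  0.           0.           1.        ]] [474.98318513 441.79379002 354.82552044] [[ 0.93695637  0.33092396  0.11225903]
 [ 0.34944337 -0.88595786 -0.30490655]
 [-0.00144411  0.32491231 -0.94574304]]
[[-3.50385631e-01  9.36605505e-01 -1.92365712e-04]
 [ 9.36605435e-01  3.50385680e-01  3.67676990e-04]
 [ 4.11770484e-04 -5.13420369e-05 -9.99999914e-01]]
((506.3811340332031, 365.87908935546875), (15.475104331970215, 14.96533489227295), 22.865882873535156) 260 [505.78725665 367.04300389  92.71301342]
```

View pics/w1.png

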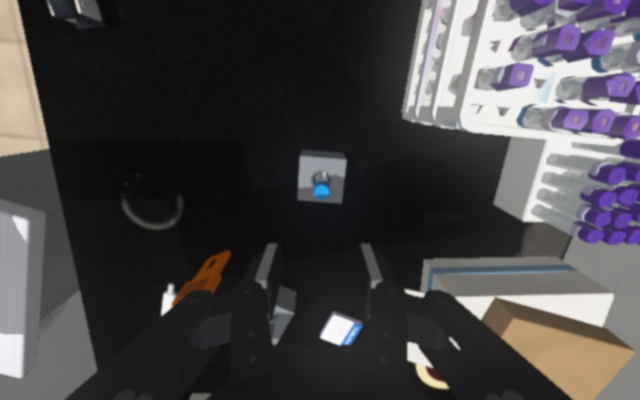

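Wrist view: the blue cap is at (321,188), centred between the fingers (270 and 370). Descending, with one check on the way.

```bash
python3 -m jog '[{"travel":[2,1,-40],"spin":0},{"travel":[2,1,-80],"spin":0},{"travel":[2,1,-80],"spin":0},{"travel":[2,1,-80],"spin":0},{"travel":[2,1,-80],"spin":0}]'
python3 - <<'E'
from cell import *
from h import *
d=snapshot("wrist");P=cloud(d)
m=(P[...,2]>88)&(P[...,2]<100)&(abs(P[...,0]-505)<25)&(abs(P[...,1]-363)<25)
print(cv2.minAreaRect(P[m][:,:2].astype(np.float32)),m.sum(),np.median(P[m],0),d["eye"])
f=cv2.cvtColor(d["frame"],cv2.COLOR_RGB2HSV);b=cv2.inRange(f,(95,120,60),(115,255,255));n,l,st,c=cv2.connectedComponentsWithStats(b)
for i in range(1,n):
    if st[i,4]>100: print(st[i],c[i],onplane(d,c[i],90))
cv2.imwrite("pics/w2.png",d["frame"][:,:,::-1])
E
```

```text
time: 1.75
tcp_pos: [507.3, 365.9, 207.4]
tool_rot: [[-0.35, 0.937, 0.004], [0.937, 0.35, 0.002], [0.001, 0.005, -1.0]]
contact_force: [-0.3, 0.9, 1.2]
opening: 0.503
grasp_force: 0.0
((506.2032470703125, 365.7351379394531), (15.713930130004883, 15.676377296447754), 81.78253173828125) 397 [506.10812758 366.1170898   93.03039432] [478.37690628 443.487384   278.10403532]
[616 107  24  28 251] [625.95219124 121.2749004 ] [[671.84196241 504.01336379  90.        ]]
[305 208  22  28 508] [315.74015748 221.38779528] [[505.96734809 366.45369786  90.        ]]
```

```bash
python3 -m jog '[{"travel":[0,0,-35],"spin":0},{"travel":[0,0,-66],"spin":0},{"travel":[0,0,-66],"spin":0},{"travel":[0,0,-66],"spin":0}]'
python3 -m jog '[{"travel":[0,0,0],"spin":0},{"travel":[0,0,0],"spin":0},{"travel":[0,0,0],"spin":0},{"travel":[0,0,0],"spin":0},{"travel":[0,0,0],"spin":0},{"travel":[0,0,0],"spin":0}]' 0 30
```

```text
time: 2.2
tcp_pos: [507.1, 364.9, 139.8]
tool_rot: [[-0.349, 0.937, 0.001], [0.937, 0.349, 0.001], [0.0, 0.002, -1.0]]
contact_force: [-0.0, -0.0, -0.3]
opening: 0.501
grasp_force: 0.0
time: 2.8
tcp_pos: [508.0, 365.4, 141.3]
tool_rot: [[-0.349, 0.937, 0.004], [0.937, 0.349, 0.002], [0.001, 0.005, -1.0]]
contact_force: [-0.6, -1.1, 5.9]
opening: 0.183
grasp_force: 29.3
```

```bash
python3 -m jog '[{"travel":[0,0,20],"spin":0},{"travel":[0,0,60],"spin":0},{"travel":[0,0,110],"spin":0},{"travel":[0,0,150],"spin":0},{"travel":[0,0,150],"spin":0},{"travel":[0,0,150],"spin":0}]'
python3 - <<'E'
from cell import *
from h import *
s=read_state();print(s["tcp_pos"],s["contact_force"],s["opening"],s["grasp_force"])
for n in ["wrist","scene","top"]:
    d=snapshot(n);np.savez(n+"2.npz",**d)
    if n=="wrist": cv2.imwrite("pics/w3.png",d["frame"][:,:,::-1])
# reader features
d=dict(np.load("top2.npz"));f=d["frame"][130:240,370:490]
cv2.imwrite("pics/rd.png",np.hstack([cv2.resize(f,(400,367),interpolation=2),cv2.resize(np.load("scene2.npz")["frame"][205:305,350:470],(400,367),interpolation=2)])[:,:,::-1])
for n,bx in (("top",(370,490,130,240)),("scene",(350,470,205,310))):
    d=dict(np.load(n+"2.npz"));u0,u1,v0,v1=bx
    g=cv2.cvtColor(d["frame"],cv2.COLOR_RGB2GRAY)[v0:v1,u0:u1]
    _,b=cv2.threshold(g,0,255,cv2.THRESH_BINARY|cv2.THRESH_OTSU)
    cs,h=cv2.findContours(b,cv2.RETR_CCOMP,cv2.CHAIN_APPROX_NONE)
    for c,hh in zip(cs,h[0]):
        a=cv2.contourArea(c)
        if a>15:
            r=cv2.minAreaRect(c);p=onplane(d,np.array(r[0])+[u0,v0],87)
            W=onplane(d,c[:,0].astype(float)+[u0,v0],87)[:,:2].astype(np.float32)
            print(n,hh[3],a,np.round(np.array(r[0])+[u0,v0],1),cv2.minAreaRect(W))
E
```

```text
time: 3.4
tcp_pos: [507.1, 364.9, 290.8]
tool_rot: [[-0.349, 0.937, 0.004], [0.937, 0.349, 0.002], [0.001, 0.005, -1.0]]
contact_force: [0.0, -0.2, -2.0]
opening: 0.182
grasp_force: 29.6
[507.11441948 364.88296315 290.82786385] [ 0.02910506 -0.1536999  -2.00721297] 0.18205103491503966 29.625364243984222
top -1 5078.5 [432.4 186.7] ((537.1463623046875, -143.65182495117188), (144.745849609375, 210.34466552734375), 19.804546356201172)
top 0 294.5 [426.3 214.6] ((471.37469482421875, -127.25263977050781), (21.954689025878906, 88.31404876708984), 19.62006378173828)
top 0 52.0 [415.2 186.1] ((538.7886352539062, -103.12612915039062), (11.144207000732422, 35.32495880126953), 17.277414321899414)
top 0 46.0 [447.  174.5] ((564.8717651367188, -179.48941040039062), (19.127967834472656, 16.60793113708496), 88.98815155029297)
scene -1 367.5 [390.  267.5] ((449.4022216796875, -143.2318115234375), (32.83714294433594, 69.42124938964844), 19.87936019897461)
scene -1 6881.0 [409.3 258.7] ((503.1242980957031, -159.2074432373047), (215.45510864257812, 201.30650329589844), 19.846689224243164)
scene 2 740.0 [389.6 267.5] ((449.3063659667969, -142.02752685546875), (52.168819427490234, 85.07174682617188), 19.741682052612305)
```

View pics/w3.png

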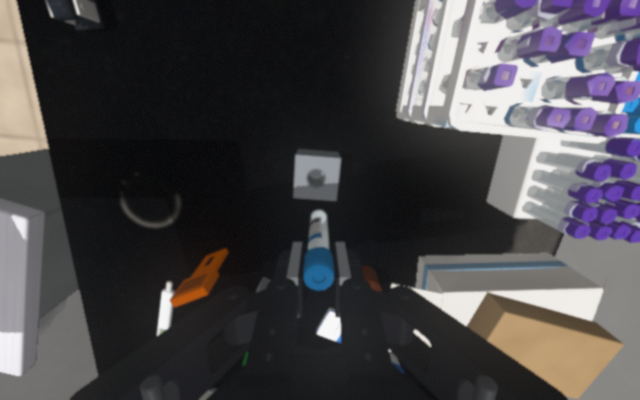

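View pics/rd.png

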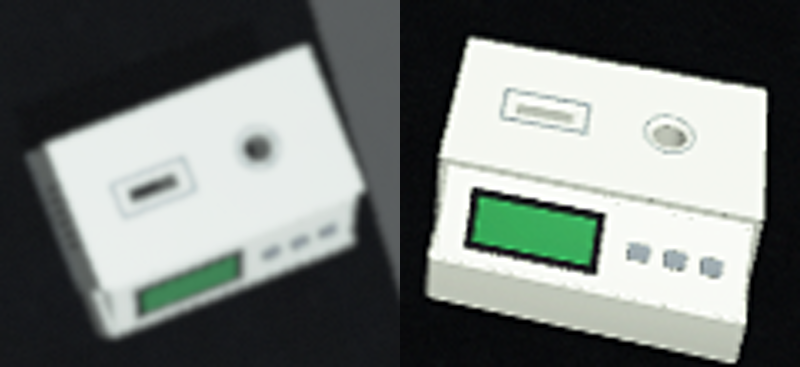

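Wrist view: the tube hangs upright between the pads, cap at (318,270), lower end at (319,215). In the reader crop (left half, top camera) the slot is at (152,187) and the well at (257,149), roughly (538,-104) and (565,-180) in the world. Carrying the tube over the well.

```bash
python3 -m jog '[{"travel":[3,-25,0],"spin":0},{"travel":[8,-70,0],"spin":0},{"travel":[13,-115,0],"spin":0},{"travel":[18,-160,0],"spin":0},{"travel":[23,-205,0],"spin":0},{"travel":[28,-250,0],"spin":0},{"travel":[33,-295,0],"spin":0},{"travel":[38,-340,0],"spin":0}]'
python3 -m jog '[{"travel":[4,-45,0],"spin":0},{"travel":[9,-90,0],"spin":0},{"travel":[14,-135,0],"spin":0},{"travel":[17,-175,0],"spin":0},{"travel":[20,-195,0],"spin":0},{"travel":[20,-205,0],"spin":0},{"travel":[20,-205,0],"spin":0},{"travel":[20,-205,0],"spin":0}]'
python3 - <<'E'
from cell import *
from h import *
d=snapshot("wrist");np.savez("w4.npz",**d);cv2.imwrite("pics/w4.png",d["frame"][:,:,::-1])
print(read_state()["tcp_pos"],d["eye"])
E
```

```text
time: 4.35
tcp_pos: [543.4, 22.8, 286.2]
tool_rot: [[-0.349, 0.937, -0.004], [0.937, 0.349, 0.001], [0.002, -0.003, -1.0]]
contact_force: [1.1, -0.1, 0.3]
opening: 0.181
grasp_force: 29.6
time: 5.15
tcp_pos: [564.2, -179.0, 287.6]
tool_rot: [[-0.35, 0.937, -0.001], [0.937, 0.35, 0.002], [0.002, -0.001, -1.0]]
contact_force: [0.3, 0.3, 0.0]
opening: 0.182
grasp_force: 29.6
[ 564.31994711 -178.74071114  287.86861424] [ 535.66738112 -101.35935746  358.44558078]
```

View pics/w4.png

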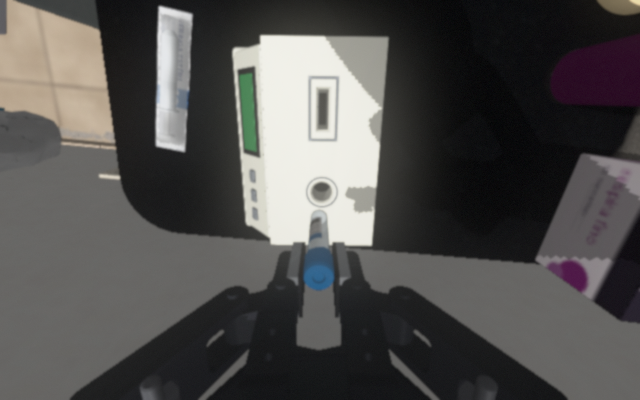

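The wrist view shows the well ring at (322,191), the slot at (322,110), and the held tube's lower end at (319,214). Next I measure both in this one view, so camera bias cancels.

```bash
cat >> h.py <<'E'
from scipy.optimize import least_squares
def circ(Q,r=None):
    c=Q.mean(0)
    if r: f=lambda p:np.hypot(*(Q-p[:2]).T)-r; x0=[c[0],c[1]-5]
    else: f=lambda p:np.hypot(*(Q-p[:2]).T)-p[2]; x0=[c[0],c[1]-5,8]
    s=least_squares(f,x0,loss="soft_l1");return np.round(s.x,1),round(float(np.abs(s.fun).mean()),2)
def tube(d,t):
    P=cloud(d);Q=P[200:300,290:345].reshape(-1,3);Q=Q[np.isfinite(Q[:,0])&(np.hypot(Q[:,0]-t[0],Q[:,1]-t[1])<14)]
    for lo in range(-150,-40,10):
        q=Q[(Q[:,2]-t[2]>lo)&(Q[:,2]-t[2]<lo+10)]
        if len(q)>15: print(lo,len(q),circ(q[:,:2]),circ(q[:,:2],8.))
    z=Q[:,2]-t[2];print("zmin",np.sort(z)[:8])
def darks(d,v,box,h=87,lo=15):
    u0,u1,v0,v1=box;g=cv2.cvtColor(d["frame"],cv2.COLOR_RGB2GRAY)[v0:v1,u0:u1]
    b=(g<v).astype(np.uint8)
    cs,_=cv2.findContours(b,cv2.RETR_LIST,cv2.CHAIN_APPROX_NONE)
    for c in cs:
        if cv2.contourArea(c)>lo:
            W=onplane(d,c[:,0].astype(float)+[u0,v0],h)[:,:2].astype(np.float32)
            print(np.round(c[:,0].mean(0)+[u0,v0],1),cv2.contourArea(c),cv2.minAreaRect(W))
E
python3 - <<'E'
from h import *
d=dict(np.load("w4.npz"));tube(d,[564.3,-178.7,287.9])
for v in (150,180,200): print(v);darks(d,v,(295,350,70,209))
P=cloud(d);m=(P[...,2]>80)&(P[...,2]<95);m[:,:255]=0;m[:,400:]=0;print(np.median(P[m],0))
E
```

```text
-130 62 (array([ 564.5, -178.7,    6.5]), 0.15) (array([ 564.9, -180.3]), 0.28)
-120 87 (array([ 564.4, -178.4,    6.4]), 0.16) (array([ 564.9, -180.2]), 0.27)
-110 106 (array([ 564.3, -178.5,    6.4]), 0.16) (array([ 565. , -180.1]), 0.31)
-100 121 (array([ 564.3, -178.5,    6.5]), 0.15) (array([ 564.8, -180.2]), 0.3)
-90 146 (array([ 564.3, -178.4,    6.4]), 0.18) (array([ 564.9, -180.1]), 0.33)
-80 182 (array([ 564.8, -179.3,    7.3]), 0.44) (array([ 565.1, -180. ]), 0.47)
-70 234 (array([ 162828.2, -383648.6,  416395.5]), 1.46) (array([ 564.3, -177.8]), 1.72)
-60 487 (array([ 563.7, -176.9,    7.2]), 1.88) (array([ 564.1, -177.9]), 1.85)
-50 834 (array([ 563.8, -177.1,    6.5]), 2.2) (array([ 563.1, -175.6]), 2.52)
zmin [-205.41257135 -205.388706   -205.12053103 -204.88988207 -203.90441919
 -203.67836998 -203.45989042 -202.57649776]
150
[320.8 190.9] 239.5 ((566.8129272460938, -179.4766845703125), (17.410085678100586, 19.229114532470703), 20.466228485107422)
[322.4 109. ] 334.0 ((540.6819458007812, -104.4867172241211), (8.476118087768555, 33.576778411865234), 20.420207977294922)

[... 451 characters left out ...]
, 10.713305473327637), 22.48460578918457)
[321.1 191.3] 323.5 ((567.2930908203125, -179.32391357421875), (20.501842498779297, 21.366270065307617), 20.466028213500977)
[320. 197.] 21.0 ((568.2598266601562, -183.31814575195312), (31.79758644104004, 25.283836364746094), 3.6650445461273193)
[322.1 108.5] 477.0 ((540.27587890625, -104.72161865234375), (11.359829902648926, 37.11193084716797), 20.439008712768555)
[322.7 108.3] 1544.5 ((541.058837890625, -104.47212219238281), (24.053260803222656, 54.06521224975586), 19.887006759643555)
[323.  107.8] 1805.5 ((540.7459716796875, -104.20834350585938), (27.375308990478516, 56.74979782104492), 19.7756290435791)
[ 548.25996709 -125.53611087   87.77649418]
```

```bash
python3 -m jog '[{"travel":[3,-1,-15],"spin":0},{"travel":[3,-1,-30],"spin":0},{"travel":[3,-1,-45],"spin":0},{"travel":[3,-1,-52],"spin":0},{"travel":[3,-1,-52],"spin":0},{"travel":[3,-1,-52],"spin":0}]'
python3 - <<'E'
from cell import *
from h import *
d=snapshot("wrist");np.savez("w5.npz",**d);t=read_state()["tcp_pos"];print(t)
tube(d,t)
for v in (150,180): print(v);darks(d,v,(280,370,60,260))
cv2.imwrite("pics/w5.png",cv2.resize(d["frame"][80:300,220:420],None,fx=2.5,fy=2.5)[:,:,::-1])
E
```

```text
time: 5.8
tcp_pos: [567.5, -181.5, 236.1]
tool_rot: [[-0.348, 0.937, -0.0], [0.937, 0.348, 0.0], [0.0, -0.0, -1.0]]
contact_force: [0.1, -0.5, -1.0]
opening: 0.178
grasp_force: 29.6
[ 567.78045501 -181.70224689  236.74791095]
-150 174 (array([ 568.1, -181.3,   12.4]), 1.02) (array([ 566.5, -184.3]), 3.57)
-130 68 (array([ 567.8, -181.1,    6.4]), 0.16) (array([ 568.4, -182.9]), 0.34)
-120 88 (array([ 567.6, -181. ,    6.3]), 0.16) (array([ 568.2, -182.9]), 0.32)
-110 102 (array([ 567.6, -181.1,    6.5]), 0.17) (array([ 568.2, -182.8]), 0.3)
-100 126 (array([ 567.6, -181.1,    6.5]), 0.17) (array([ 568.2, -182.8]), 0.32)
-90 151 (array([ 567.6, -181.1,    6.4]), 0.18) (array([ 568.2, -182.7]), 0.34)
-80 172 (array([ 568.1, -182.3,    7.6]), 0.46) (array([ 568.2, -182.7]), 0.47)
-70 233 (array([  69555.8, -169390.3,  182740.1]), 1.38) (array([ 567.6, -180.3]), 1.52)
-60 527 (array([ 566.6, -178.3,    6.1]), 1.86) (array([ 567.4, -180.5]), 1.98)
-50 735 (array([ 567.2, -180.1,    6.5]), 1.97) (array([ 566.8, -179.2]), 2.4)
zmin [-185.33619769 -184.8141382  -184.77032685 -184.72134302 -1
[... 456 characters left out ...]
773559570312, -104.68153381347656), (9.1978120803833, 34.03839111328125), 20.382659912109375)
180
[320.3 215.9] 69.5 ((572.0709838867188, -188.16229248046875), (7.397227764129639, 10.689719200134277), 67.97147369384766)
[328.8 232.8] 2871.5 ((578.6357421875, -197.504638671875), (78.62998962402344, 61.59255599975586), 20.40506935119629)
[366.7 130.7] 130.5 ((579.56396484375, -110.2862548828125), (6.143185615539551, 21.074058532714844), 23.76662826538086)
[320.  104.6] 671.0 ((540.5237426757812, -104.70475006103516), (10.61462688446045, 35.5178108215332), 20.021759033203125)
[329.   97.3] 775.0 ((551.158447265625, -99.44345092773438), (49.06877136230469, 59.20616912841797), 20.949373245239258)
```

View pics/w5.png

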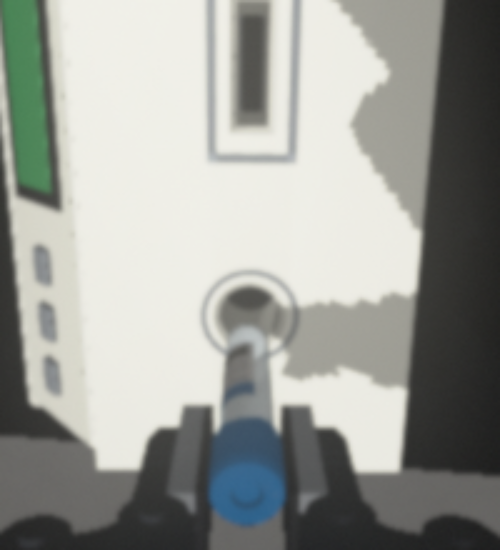

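The tube's lower end is over the ring (crop (248,345) within ring centre (250,315), parallax from height). It needs only +1 in y. Lowering.

```bash
python3 -m jog '[{"travel":[0,1,-8],"spin":0},{"travel":[0,1,-18],"spin":0},{"travel":[0,1,-28],"spin":0},{"travel":[0,1,-38],"spin":0},{"travel":[0,1,-44],"spin":0},{"travel":[0,1,-44],"spin":0}]'
python3 -m jog '[{"travel":[0,0,-2],"spin":0},{"travel":[0,0,-4],"spin":0},{"travel":[0,0,-4],"spin":0}]'
```

```text
time: 6.45
tcp_pos: [566.6, -180.1, 190.5]
tool_rot: [[-0.348, 0.937, -0.003], [0.937, 0.348, 0.001], [0.002, -0.002, -1.0]]
contact_force: [0.6, 0.6, -0.4]
opening: 0.18
grasp_force: 29.6
time: 6.75
tcp_pos: [567.5, -180.5, 188.4]
tool_rot: [[-0.349, 0.937, 0.0], [0.937, 0.349, -0.0], [-0.0, 0.0, -1.0]]
contact_force: [-0.7, 0.3, 0.1]
opening: 0.18
grasp_force: 29.6
```

```bash
for i in 1 2; do python3 -m jog '[{"travel":[0,0,-1.5],"spin":0},{"travel":[0,0,-1.5],"spin":0},{"travel":[0,0,-1.5],"spin":0}]' | egrep 'tcp|contact'; done
```

```text
tcp_pos: [567.5, -180.5, 186.9]
contact_force: [0.1, -0.1, -0.7]
tcp_pos: [568.0, -180.7, 186.5]
contact_force: [-0.9, 0.5, 6.2]
```

The tube is on the floor of the well (TCP 186, as predicted, 6 N upward). Releasing and lifting clear.

```bash
python3 -m jog '[{"travel":[0,0,0.5],"spin":0},{"travel":[0,0,0.5],"spin":0},{"travel":[0,0,0.5],"spin":0},{"travel":[0,0,0.5],"spin":0},{"travel":[0,0,0.5],"spin":0}]' 0.5
python3 -m jog '[{"travel":[0,0,15],"spin":0},{"travel":[0,0,50],"spin":0},{"travel":[0,0,95],"spin":0},{"travel":[-5,30,100],"spin":-5},{"travel":[-12,75,100],"spin":-11},{"travel":[-18,120,100],"spin":-17},{"travel":[-24,165,100],"spin":-22},{"travel":[-30,210,100],"spin":-26}]'
python3 -m jog '[{"travel":[-5,40,0],"spin":0},{"travel":[-14,75,0],"spin":0},{"travel":[-24,95,0],"spin":0},{"travel":[-30,110,0],"spin":0},{"travel":[-30,110,0],"spin":0},{"travel":[-30,110,0],"spin":0},{"travel":[-30,110,0],"spin":0}]'
python3 - <<'E'
from cell import *
from h import *
t=read_state()["tcp_pos"];d=snapshot("top");d2=snapshot("wrist");np.savez("w6.npz",**d2)
P=cloud(d);print("tube",rect(P,(370,490,135,235),120,150),rect(P,(370,490,135,235),100,120))
P=cloud(d2);box=(abs(P[...,0]-508)<45)&(abs(P[...,1]-144)<45)
for lo,hi in ((98,110),(65,110),(40,50)):
    m=box&(P[...,2]>lo)&(P[...,2]<hi);print(m.sum(),np.median(P[m],0),cv2.minAreaRect(P[m][:,:2].astype(np.float32)))
print(t)
a=cv2.resize(d["frame"][130:240,370:490],(400,367),interpolation=2);b=cv2.resize(d2["frame"],(587,367))
cv2.imwrite("pics/m6.png",np.hstack([a[:, :213*1] if 0 else cv2.resize(a,(213,196)).copy() if 0 else a,b[:,150:550]])[:,:,::-1])
E
```

```text
time: 7.85
tcp_pos: [567.3, -180.4, 185.5]
tool_rot: [[-0.348, 0.937, -0.0], [0.937, 0.348, 0.0], [0.0, -0.0, -1.0]]
contact_force: [-0.2, -0.4, -0.2]
opening: 0.507
grasp_force: 0.0
time: 8.65
tcp_pos: [537.2, 31.1, 287.4]
tool_rot: [[0.101, 0.995, 0.002], [0.995, -0.101, -0.0], [0.0, 0.002, -1.0]]
contact_force: [-0.6, -0.4, -0.0]
opening: 0.502
grasp_force: 0.0
time: 9.35
tcp_pos: [508.0, 138.4, 286.1]
tool_rot: [[0.099, 0.995, 0.001], [0.995, -0.099, -0.0], [-0.0, 0.001, -1.0]]
contact_force: [-0.0, -0.2, -0.1]
opening: 0.498
grasp_force: 0.0
tube (58, array([ 567.4, -178.1,  135.2]), ((567.5822143554688, -179.62136840820312), (14.946534156799316, 14.382457733154297), 77.45403289794922)) (14, array([ 565.1, -176.4,  106.5]), ((566.4219360351562, -177.70657348632812), (12.57116413116455, 5.133820533752441), 24.14386749267578))
592 [509.07358555 146.82759496 103.67992141] ((509.1404113769531, 145.2739715576172), (44.860965728759766, 11.635456085205078), 83.90821075439453)
665 [509.31858495 149.46932126 103.54219735] ((509.05499267578125, 145.38409423828125), (45.144649505615234, 11.892783164978027), 84.50775909423828)
2079 [511.52019907 151.05384795  45.85930103] ((508.8421630859375, 144.4263458251953), (70.4721908569336, 50.04263687133789), 84.25558471679688)
[508.0308125  138.44226476 286.07621526]
```

View pics/m6.png

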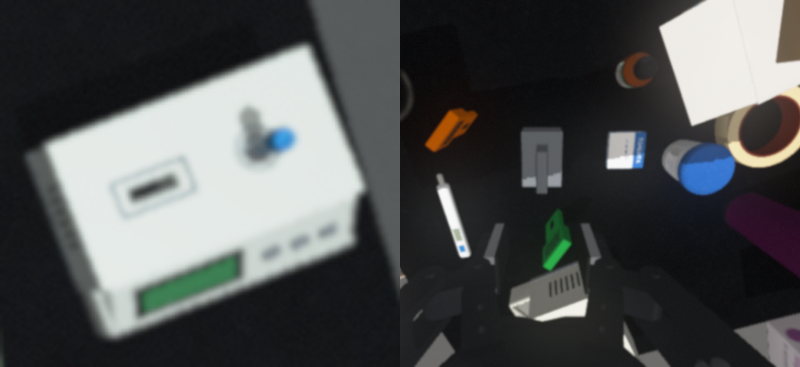

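The tube stands upright in the well (cap top at 136 mm, left crop (280,140)). In the right crop the cassette handle is at (541,165), aligned with the fingers. Moving +1, +6.5 and down.

```bash
python3 -m jog '[{"travel":[1,6.5,-20],"spin":0},{"travel":[1,6.5,-60],"spin":0},{"travel":[1,6.5,-90],"spin":0},{"travel":[1,6.5,-90],"spin":0},{"travel":[1,6.5,-90],"spin":0},{"travel":[1,6.5,-90],"spin":0}]'
python3 - <<'E'
from cell import *
from h import *
t=read_state()["tcp_pos"];d2=snapshot("wrist")
P=cloud(d2);box=(abs(P[...,0]-508)<14)&(abs(P[...,1]-144)<30)
for lo,hi in ((98,108),(66,108)):
    m=box&(P[...,2]>lo)&(P[...,2]<hi);print(m.sum(),np.median(P[m],0),cv2.minAreaRect(P[m][:,:2].astype(np.float32)))
print(t)
E
```

```text
time: 10.05
tcp_pos: [510.1, 145.8, 197.9]
tool_rot: [[0.098, 0.995, 0.004], [0.995, -0.098, 0.0], [0.001, 0.004, -1.0]]
contact_force: [0.2, -0.1, 1.4]
opening: 0.501
grasp_force: 0.0
1151 [509.06862016 148.39135296 103.65424144] ((508.8541564941406, 145.55992126464844), (45.666324615478516, 11.923881530761719), 84.62420654296875)
1405 [509.45265451 152.46840426 103.46311259] ((508.83135986328125, 145.5418701171875), (45.707977294921875, 12.674373626708984), 83.9808578491211)
[510.10612413 145.83220741 197.91631706]
```

```bash
python3 -m jog '[{"travel":[-0.5,0,-30],"spin":0},{"travel":[-0.5,0,-55],"spin":0},{"travel":[-0.5,0,-55],"spin":0},{"travel":[-0.5,0,-55],"spin":0}]'
python3 -m jog '[{"travel":[0,0,0],"spin":0},{"travel":[0,0,0],"spin":0},{"travel":[0,0,0],"spin":0},{"travel":[0,0,0],"spin":0},{"travel":[0,0,0],"spin":0},{"travel":[0,0,0],"spin":0},{"travel":[0,0,0],"spin":0}]' 0 60
```

```text
time: 10.5
tcp_pos: [508.7, 146.1, 142.1]
tool_rot: [[0.098, 0.995, 0.002], [0.995, -0.098, 0.0], [0.0, 0.002, -1.0]]
contact_force: [0.4, 0.5, 0.5]
opening: 0.5
grasp_force: 0.0
time: 11.2
tcp_pos: [509.3, 146.2, 142.8]
tool_rot: [[0.098, 0.995, 0.004], [0.995, -0.098, 0.0], [0.001, 0.004, -1.0]]
contact_force: [-0.5, -1.2, 6.0]
opening: 0.133
grasp_force: 59.1
```

```bash
python3 -m jog '[{"travel":[0,0,15],"spin":0},{"travel":[0,0,50],"spin":0},{"travel":[0,0,95],"spin":0},{"travel":[0,0,120],"spin":0},{"travel":[3,-25,125],"spin":3},{"travel":[8,-65,125],"spin":7},{"travel":[13,-105,125],"spin":11},{"travel":[18,-145,125],"spin":15}]' | egrep 'tcp|cont|open'
python3 -m jog '[{"travel":[5,-40,0],"spin":4},{"travel":[9,-75,0],"spin":8},{"travel":[12,-95,0],"spin":10.4},{"travel":[13,-106,0],"spin":10.4},{"travel":[13,-106,0],"spin":10.4},{"travel":[13,-106,0],"spin":10.4},{"travel":[13,-106,0],"spin":10.4}]'
cat >> h.py <<'E'
def look(d,t,nm):
    P=cloud(d);np.savez(nm+".npz",**d)
    Rz=t[2]
    Q=P[150:330,250:390].reshape(-1,3);Q=Q[np.isfinite(Q[:,0])&(np.hypot(Q[:,0]-t[0],Q[:,1]-t[1])<35)]
    for lo,hi in ((-137,-125),(-125,-110),(-110,-95),(-95,-82)):
        q=Q[(Q[:,2]-Rz>lo)&(Q[:,2]-Rz<hi)]
        if len(q)>20: print("tongue",lo,len(q),np.round(q.mean(0)-[t[0],t[1],0],1),cv2.minAreaRect(q[:,:2].astype(np.float32)))
    for v in (120,150,180): print(v);darks(d,v,(270,370,40,230),87,60)
E
python3 - <<'E'
from cell import *
from h import *
d=snapshot("wrist");s=read_state();t=s["tcp_pos"];print(t);look(d,t,"w7")
cv2.imwrite("pics/w7.png",cv2.resize(d["frame"][60:320,200:440],None,fx=2.3,fy=2.3)[:,:,::-1])
E
```

```text
tcp_pos: [525.9, -0.2, 266.4]
contact_force: [0.6, 0.4, -0.5]
opening: 0.13
time: 12.7
tcp_pos: [538.8, -103.7, 265.7]
tool_rot: [[-0.34, 0.941, -0.0], [0.941, 0.34, 0.001], [0.001, -0.0, -1.0]]
contact_force: [-0.7, -0.5, 0.2]
opening: 0.127
grasp_force: 59.9
[ 538.82619772 -103.67892591  265.7527624 ]
tongue -137 43 [ -5.2  14.3 135.8] ((533.7083740234375, -89.55211639404297), (7.775999069213867, 1.752941370010376), 14.33368968963623)
tongue -125 77 [ -5.3  14.3 148.4] ((533.6249389648438, -89.49897766113281), (7.433113098144531, 1.3763784170150757), 19.295684814453125)
tongue -110 94 [ -5.2  14.3 163.6] ((533.8193359375, -89.7797622680664), (7.972727298736572, 2.5546796321868896), 19.036481857299805)
120
[318.3 223. ] 225.5 ((547.70654296875, -127.43318176269531), (18.70066261291504, 16.938785552978516), 19.861093521118164)
[320.  190.2] 116.0 ((538.2047729492188, -98.40088653564453), (6.602036952972412, 21.641006469726562), 20.156877517700195)
[319.6  85.5] 8971.5 ((507.8914489746094, -13.453315734863281), (86.62444305419922, 71.15447998046875), 19.259801864624023)
150
[318.6 207. ] 589.0 ((539.955322265625, -113.49275970458984), (21.0000057220459, 50.81154251098633), 26.359508514404297)
[319.8  86.3] 9120.0 ((508.44122314453125, -13.746109008789062), (86.78649139404297, 72.86456298828125), 18.657041549682617)
180
[331.6 199.3] 1918.0 ((558.263427734375, -100.62738037109375), (60.70108413696289, 60.19710159301758), 19.852882385253906)
[324.9  93.5] 9332.0 ((512.5479736328125, -25.331707000732422), (88.13290405273438, 95.88290405273438), 19.83861541748047)
```

View pics/w7.png

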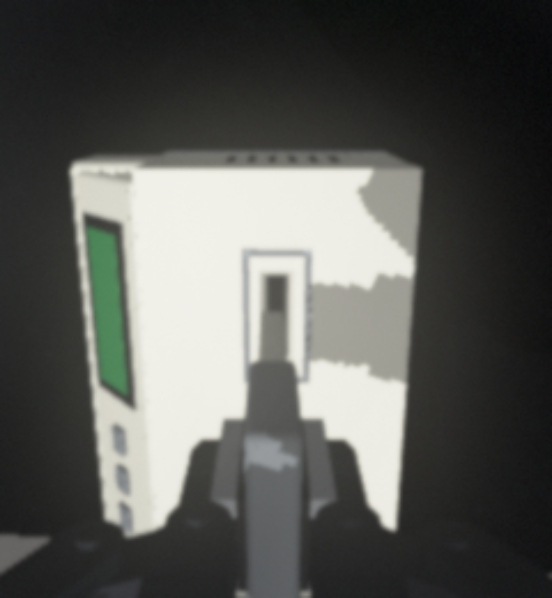

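The tongue's lower end is just behind the slot in this view (crop (274,365), slot centre line x≈275). The computed offset is +1.0, +0.8. Closing in and re-measuring.

```bash
python3 -m jog '[{"travel":[1,0.8,-10],"spin":0},{"travel":[1,0.8,-20],"spin":0},{"travel":[1,0.8,-30],"spin":0},{"travel":[1,0.8,-30],"spin":0},{"travel":[1,0.8,-30],"spin":0},{"travel":[1,0.8,-30],"spin":0}]' | egrep 'tcp|cont|open'
cat > l.py <<'E'
from cell import *
from h import *
import sys
a=np.deg2rad(19.8);ex=np.array([np.cos(a),np.sin(a)]);ey=np.array([-ex[1],ex[0]])
d=snapshot("wrist");t=read_state()["tcp_pos"];np.savez(sys.argv[1]+".npz",**d);print(t)
P=cloud(d);Q=P[150:330,250:390].reshape(-1,3);Q=Q[np.isfinite(Q[:,0])&(np.hypot(Q[:,0]-t[0],Q[:,1]-t[1])<30)]
for lo,hi in ((-134,-120),(-120,-105),(-105,-92)):
    q=Q[(Q[:,2]-t[2]>lo)&(Q[:,2]-t[2]<hi)&(Q[:,2]>91)]
    if len(q)>20:
        x=q[:,:2]@ex; y=q[:,:2]@ey; k=y<np.median(y)+3
        print("tongue lateral mid %.1f (%.1f..%.1f) long %.1f n%d"%((np.percentile(x,2)+np.percentile(x,98))/2,x.min(),x.max(),np.median(y)-17,len(q)))
g=cv2.cvtColor(d["frame"],cv2.COLOR_RGB2GRAY)
for thr in (110,140):
    b=(g<thr).astype(np.uint8);n,l,st,c=cv2.connectedComponentsWithStats(b[40:230,270:370].copy())
    for i in range(1,n):
        if 60<st[i,4]<2500:
            v,u=np.nonzero(l==i);W=onplane(d,np.c_[u+270,v+40],87)[:,:2]
            x=W@ex;y=W@ey;print(thr,st[i],"slot? lat %.1f..%.1f mid %.1f  long %.1f..%.1f"%(x.min(),x.max(),(x.min()+x.max())/2,y.min(),y.max()))
E
python3 l.py w8
```

```text
tcp_pos: [540.2, -104.3, 236.0]
contact_force: [-0.1, 0.8, -0.3]
opening: 0.128
[ 540.29578843 -104.36286773  236.26016257]
tongue lateral mid 473.0 (469.1..476.8) long -283.0 n63
tongue lateral mid 473.0 (469.3..476.6) long -282.9 n84
tongue lateral mid 473.0 (469.0..477.0) long -282.9 n83
110 [ 45 148   9   8  67] slot? lat 470.4..477.1 mid 473.8  long -270.2..-264.1
110 [ 39 176  20  14 246] slot? lat 465.1..481.6 mid 473.3  long -301.2..-289.0
140 [ 38 147  22  43 632] slot? lat 464.2..482.4 mid 473.3  long -301.2..-263.3
140 [ 62 152   4  38 146] slot? lat 484.5..487.6 mid 486.1  long -301.2..-267.6
```

```bash
python3 -m jog '[{"travel":[0,1.2,-2],"spin":0},{"travel":[0,1.2,-5],"spin":0},{"travel":[0,1.2,-8],"spin":0},{"travel":[0,1.2,-8],"spin":0},{"travel":[0,1.2,-8],"spin":0}]' | egrep 'tcp|cont|open'; python3 l.py w9
python3 -m jog '[{"travel":[0,0,-2],"spin":0},{"travel":[0,0,-4],"spin":0},{"travel":[0,0,-6],"spin":0},{"travel":[0,0,-8],"spin":0},{"travel":[0,0,-8],"spin":0}]' | egrep 'tcp|cont|open'
```

```text
tcp_pos: [539.8, -103.0, 227.6]
contact_force: [0.6, 0.3, -0.0]
opening: 0.13
[ 539.92851901 -102.99382535  227.73888843]
tongue lateral mid 473.0 (469.1..476.8) long -281.5 n64
tongue lateral mid 473.0 (469.4..476.6) long -281.5 n80
tongue lateral mid 473.0 (469.0..477.0) long -281.4 n87
110 [ 39 176  20  14 246] slot? lat 465.4..481.3 mid 473.4  long -295.8..-284.1
140 [ 38 152  22  38 586] slot? lat 464.6..482.1 mid 473.4  long -295.8..-263.4
140 [ 62 156   5  34 141] slot? lat 484.3..487.7 mid 486.0  long -295.8..-266.8
tcp_pos: [539.7, -102.9, 219.3]
contact_force: [-0.0, 0.2, 0.0]
opening: 0.131
```

```bash
python3 -m jog '[{"travel":[0,0,-4],"spin":0},{"travel":[0,0,-8],"spin":0},{"travel":[0,0,-12],"spin":0},{"travel":[0,0,-16],"spin":0},{"travel":[0,0,-16],"spin":0}]' | egrep 'tcp|cont|open'
python3 -m jog '[{"travel":[0,0,-4],"spin":0},{"travel":[0,0,-8],"spin":0},{"travel":[0,0,-12],"spin":0},{"travel":[0,0,-16],"spin":0},{"travel":[0,0,-16],"spin":0}]' | egrep 'tcp|cont|open'
```

```text
tcp_pos: [539.6, -102.9, 202.9]
contact_force: [0.5, -0.8, -0.3]
opening: 0.13
tcp_pos: [539.6, -102.8, 187.0]
contact_force: [0.9, 0.4, -0.7]
opening: 0.133
```

```bash
python3 -m jog '[{"travel":[0,0,-4],"spin":0},{"travel":[0,0,-8],"spin":0},{"travel":[0,0,-10],"spin":0},{"travel":[0,0,-10],"spin":0}]' - 90 | egrep 'tcp|cont|open|grasp'
python3 -m jog '[{"travel":[0,0,-3],"spin":0},{"travel":[0,0,-6],"spin":0},{"travel":[0,0,-6],"spin":0},{"travel":[0,0,-6],"spin":0}]' | egrep 'tcp|cont|open'
```

```text
tcp_pos: [540.2, -103.1, 178.1]
contact_force: [0.3, -0.3, 3.3]
opening: 0.125
grasp_force: 90.8
tcp_pos: [540.2, -103.1, 172.1]
contact_force: [0.5, 0.5, 3.8]
opening: 0.123
```

```bash
python3 -m jog '[{"travel":[0,0,-2],"spin":0},{"travel":[0,0,-3],"spin":0},{"travel":[0,0,-3],"spin":0},{"travel":[0,0,-3],"spin":0}]' | egrep 'tcp|cont|open'
```

```text
tcp_pos: [540.2, -103.1, 169.0]
contact_force: [0.1, -0.3, 4.6]
opening: 0.128
```

```bash
for i in 1 2; do python3 -m jog '[{"travel":[0,0,-1.5],"spin":0},{"travel":[0,0,-1.5],"spin":0},{"travel":[0,0,-1.5],"spin":0}]' | egrep 'tcp|cont|open'; done
```

```text
tcp_pos: [540.2, -103.1, 167.5]
contact_force: [0.7, -0.6, 4.6]
opening: 0.125
tcp_pos: [540.2, -103.1, 166.9]
contact_force: [-1.5, 1.3, 9.4]
opening: 0.121
```

```bash
for i in 1 2; do python3 -m jog '[{"travel":[0,0,-1],"spin":0},{"travel":[0,0,-1],"spin":0},{"travel":[0,0,-1],"spin":0}]' | egrep 'tcp|cont|open'; done
python3 - <<'E'
from cell import *
from h import *
d=snapshot("scene");P=cloud(d);dT=snapshot("top");PT=cloud(dT)
print("tube",rect(PT,(370,490,135,235),120,140))
a=cv2.resize(d["frame"][150:310,340:480],None,fx=3.5,fy=3.5,interpolation=2);cv2.imwrite("pics/f.png",a[:,:,::-1])
E
```

```text
tcp_pos: [540.3, -103.1, 166.9]
contact_force: [-3.7, 0.5, 14.6]
opening: 0.129
tcp_pos: [540.3, -103.1, 166.8]
contact_force: [-6.7, 1.5, 20.2]
opening: 0.127
tube (48, array([536.3, -90.4, 125.8]), ((541.1897583007812, -88.96389770507812), (40.730682373046875, 12.95218276977539), 9.266091346740723))
```

View pics/f.png

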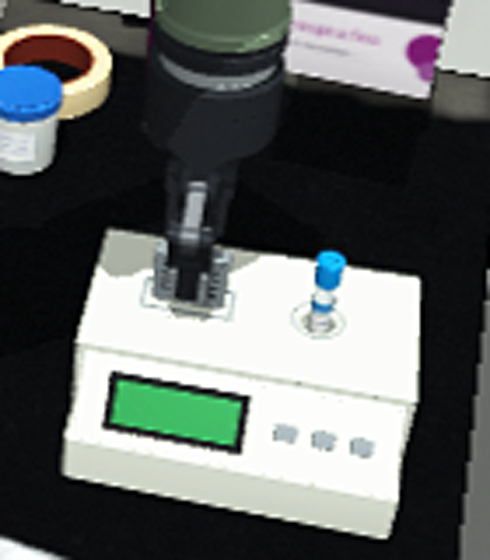

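The view shows the handle's shoulders down on the reader's top at (190,300), with the tube upright in the well at (325,290). Pressing harder (20 N) no longer lowers the arm: it is at 166.8, against 166.5 predicted for fully home. Handing in.

```bash
python3 -c "
from cell import *
s=read_state();print(s['time'],s['contact_force'],s['grasp_force']);print(close_job())"
```

```text
17.95 [-5.75643073  2.00797411 19.67614444] 93.61579656600952
the job is handed in; nothing more can be done
None
```

The job is handed in at 17.95 s: the tube stands upright and released in the well, and the cassette is pressed home, still gripped and held down with about 20 N; the hand-in call gave no verdict.

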